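Plug and lock the filling coupling of the ultrasonic cleaner

TASK

Close off the filling coupling of the ultrasonic cleaner: stand the smaller of the two grooved plugs in its upward mouth and press it gently but fully home, against the drag of the seal. Then swing the two cam arms down together, evenly and without forcing them, until both lie against the coupling and hold the plug, and let go. Leave the other things on the bench as they are.

Things in the scene. Friction and masses are not known exactly. Their poses are not given: they have to be found in the camera images.
- plug_center (a point): Small dust plug, bare aluminium, round, 55 mm tall, 0.1-0.2 kg, upright on its foot. Point: on its axis half-way up, z up. Up from the foot: 3 mm chamfer (27 to 32 mm dia.), 32 mm land to 15 mm, groove (24 mm core, sloping lower flank) to 27 mm, 32 mm collar to 35 mm, 42 mm flange to 39 mm, knurled round head 28 mm dia. from 39 to 55 mm, by which it is held.
- big_plug_center (a point): A larger plug of the same make that does not fit this coupling: 66 mm tall, head 40 mm and flange 60 mm in diameter. Point on its axis half-way up. It stays where it stands. Which of the two plugs stands nearer the robot varies.
- washer: Ultrasonic cleaner, fixed: a stainless tank (260 x 300 mm, 230 mm tall with the lid's handle) and beside it an upright filling riser with the coupling on top. Origin on the riser's axis at bench level; z up; y along the line through the two cam arms, away from the tank, whose near wall is 135 mm from the riser's axis on the -y side.
- riser_foot (a point): The same point, under the coupling. The coupling is a bare aluminium cup, mouth straight up, centred on the riser: 42 mm outside (46 mm over its bead), bore 33.6 mm. The riser is telescopic: the coupling's height is NOT reported and differs from start to start, its rim being 144 to 174 mm above the bench, firmly clamped.
- riser_clamp (a point): Clamp collar on the riser's axis, 63 mm up. In the bore above, a rubber seal ring lies 25 to 28 mm below the rim; the plug must push it on with about 6 N of steady drag until its foot meets the hard shoulder 33 mm below the rim and stays there: home, flange 2 mm and top 22 mm above the rim. Firm contact of 10 to 20 N tells it; pressing over 30 N spoils the seal.
- cam_left (a joint): Angle (rad) of the steel cam arm on the cleaner's +y side: 0 = fully up (out and 20 degrees above level), 0.35 level, 1.92 hanging straight down, locked (stop). Its pin is 9 mm below the rim, 23.5 mm from the coupling's axis. A bar 13 mm wide, 7 mm thick, with a finger ring, reaching 64 mm from the pin. Locked, the two arms are 59 mm apart over their outer faces.
- cam_right (a joint): The same, on the -y side. Both are stiff hinges (0.1 N m) that stay where left; under 15 N moves one at 20 mm from its pin, over 60 N bends it. Two open fingers straddling the plug can push both down from above, then squeeze them to the coupling. The cams enter the plug's groove only if it is within about 2 mm of home; otherwise they jam on it.
- flask_center (a point): Bystander: a clear 130 mm flask, point half-way up.
- flute: Bystander: a flute's body joint lying on the bench, 360 mm long.
- pad_tin: Bystander: a round tin, 72 mm across, 30 mm tall.
- screwdriver: Bystander: a screwdriver lying on the bench, 170 mm.
- hammer: Bystander: a small hammer lying on the bench, 200 mm.
- cork_disc: Bystander: a cork disc 32 mm across, 12 mm thick.
- shim_block: Bystander: a wooden block 45 x 28 x 16 mm.
Things that resemble listed ones, but are neither listed nor needed, are in the scene too. Leave any orange or red look-alike of the part that bears plug_center alone.

How it is judged:
By the outcome, as a careful person would: the job done as asked, in the order asked, and still so for the second after the job is handed in, with the robot touching nothing.
It also fails if it takes over 51 s, if anything falls off the work surface, if the arm or the gripper's body presses on something with over 40 N, if the wrist force passes 120 N, or if a joint passes its speed limit or range.

ROBOT

A 6-joint arm with a two-finger parallel gripper is mounted at the origin on the work surface. World frame = base frame: x ahead of the robot, y to its left, z up, the work surface at z = 0. Lengths are in m, angles in rad, forces in N, time in s.
With the tool pointing down it reaches from about 0.25 to 0.775 m from the base axis. Payload 4 kg.
Tool frame: the origin (TCP) lies at the very end of the fingers, on their centre line; the grasp point (between the pads) lies 19 mm behind it (manip.hold_point_z is the distance from the TCP to the grasp point, in m); z points along the fingers, y is the line along which they close (so a half turn about z gives the same grasp; the last joint's range is limited). The gripper opens to 85 mm and grips with 20 to 120 N. Pads are 22 mm wide; open, the fingers measure 114 mm over their backs; the gripper's body (76 mm by 85 mm) begins 54 mm behind the grasp point. The pads swing forward as they close: fully open they stand 13 mm farther back than shut.
Start: joints at [1.205, 0.087, 1.371, -0, 1.684, -0.103], TCP at [0.143, 0.531, 0.231] pointing down, gripper open.
Joint ranges: [-3.1, 3.1], [-0.76, 2.03], [0.27, 2.55], [-1.08, 4.22], [0.17, 2.65], [-2.57, 2.57]. Speed limits (rad/s): [2.79, 2.79, 3.14, 3.14, 3.14, 3.14].

INTERFACE

Orientations are given as a 3x3 rotation matrix whose columns are the frame's x, y, z axes.
In Python, from plant import manip gives the robot as it stands. The module is installed in compiled form; this text tells all that it offers.
- The arm moves only by the tool move_arm, never from a script. Its argument "moves" is a list of rows, each an object of numbers: "x", "y", "z": the shift along the tool's x, y, z in mm; "twist": the turn about the tool's z in degrees; "gripper": the opening, from -1 (shut) to 1 (fully open). In form: [{"x": .., "y": .., "z": .., "twist": .., "gripper": ..}, ...]. A call has 1 to 20 rows; each row shifts and turns the commanded pose from where the row before left it, along the tool's axes as they then stand; what a row does not reach is not made up. A row lasts 1/12 s, in which the tool goes at most 41.7 mm and 7.16 degrees, less where a joint would pass 70% of its speed; a pose out of reach is approached as far as the arm can. A call is refused whole if a number of a shift passes 41.7 or a number of a turn 7.16, either way. A call with a gripper value outside its range is refused whole. The fingers move at their own pace and stop on an object; the grip force is fixed at half the most. Time passes only in rows, so rows that do not move let the fingers close. It gives the time, the measured TCP pose, the force, the opening and the grip force at its end, in the units of the state.
- manip.read_state(): the state, without advancing time (a new reading comes with each control period).
- manip.read_camera(name): name is "side" or "top"; returns a dict with "img" (400x640x3 uint8, red, green, blue), "mtx" (3x3 intrinsics, pixels), "extrinsics" (4x4, takes a point from camera to world coordinates). Camera axes: x right, y up, looking along -z (the intrinsics and any distortion apply to the point x, -y, -z); pixel columns grow to the right and rows downward; lengths in m; the calibration is good to about 2 mm. A picture is of the moment at which its call begins. There is no depth.
- manip.hand_in(): hands the job in; it is judged then, once.
Trained networks look in the newest picture that a camera, given by its name, has taken for a name from the list of things; names that differ only in an ending like _2 or _b are one class to them, and where a whole thing is asked for, a point or a joint stands for the part that bears it (a point fixed in the world has none). Each returns a list of dicts, best first, with "confidence" (0 to 1); they miss things now and then, are a little off and sometimes report something else, mostly with a low value. They report only what shows in the picture. A call takes as long as a camera call. They do not tell look-alikes from the thing itself.
- manip.boxes_of(thing, camera): "xyz" ([x, y, z] in m, in world coordinates, good to about 4 mm: the middle of the surface that is visible of it).
- manip.cut_out(thing, camera): "region" (400x640 bool, what is visible of it).
- manip.spot_point(thing, camera): "xyz" ([x, y, z] in m, in world coordinates, good to about 4 mm: a listed point, or the origin of a listed thing).
The state is a dict: "time": time; "joint_pos": joint angles; "dq": joint speeds; "joint_efforts": joint torques, N m; "eef_pos": TCP position; "orientation": TCP orientation; "force": force on the tool from outside, world axes, zero at the start; "torque": the same for the moment, N m; "finger_gap": opening from 0.0 (shut) to 1.0 (fully open); "grip_force": force on a finger pad.
Only numpy, scipy, OpenCV 4.12 (cv2) and the standard library are available. Lean on these libraries where they do the work, as an engineer would, in place of code of your own. Each camera call takes 0.05 s, during which the arm holds its last target. There are 200 camera calls.

## Working session

There is one attempt and no reset: what is moved stays moved. The work goes in short steps, Python scripts to look and compute and a tool call to move; the robot and the scene stay as the last step left them, time stands still between calls to the robot, and variables do not carry over. Pictures are saved under pics/ and viewed, at most 10 in all, crops included, and the job is handed in when it is done.

Besides the shell and the picture viewer there is one more tool, called after ">>>" by a JSON object that holds its "method" and its "body". move_arm: Moves the arm, as the interface text tells. Its arguments: {"type":"object","properties":{"moves":{"type":"array"}},"required":["moves"]}

```bash
mkdir -p pics; cat > h.py <<'E'
import numpy as np, cv2
from plant import manip
def proj(c,p):
    E=np.linalg.inv(c["extrinsics"]);q=E[:3,:3]@np.array(p)+E[:3,3];q=np.array([q[0],-q[1],-q[2]])
    u=np.array(c["mtx"])@q;return u[:2]/u[2]
def ray(c,u,v):
    d=np.linalg.inv(c["mtx"])@[u,v,1];d=np.array([d[0],-d[1],-d[2]])
    E=np.array(c["extrinsics"]);return E[:3,3],E[:3,:3]@d
def atz(c,u,v,z):
    o,d=ray(c,u,v);return o+d*(z-o[2])/d[2]
E
python3 - <<'E'
from h import *
s=manip.read_state();print(s["time"],s["eef_pos"],s["orientation"],s["finger_gap"],s["force"],manip.hold_point_z)
cs={}
for n in("top","side"):
    c=manip.read_camera(n);cs[n]=c
    cv2.imwrite(f"pics/{n}0.png",c["img"][:,:,::-1]); print(n,np.round(c["extrinsics"],3).tolist(),np.round(c["mtx"],1).tolist())
    for t in("plug_center","big_plug_center","riser_foot","riser_clamp","washer","flask_center"):
        for r in manip.spot_point(t,n): print(n,t,np.round(r["xyz"],4),round(r["confidence"],2),np.round(proj(c,r["xyz"])))
    for t in("cam_left","cam_right","plug_center"):
        for r in manip.boxes_of(t,n): print(n,"box",t,np.round(r["xyz"],4),round(r["confidence"],2),np.round(proj(c,r["xyz"])))
print(manip.read_state()["time"])
E
```

```text
0.0 [0.14271332 0.53064271 0.23010558] [[-9.65667680e-01  2.59779392e-01 -7.74085049e-04]
 [ 2.59780470e-01  9.65665383e-01 -2.11535962e-03]
 [ 1.97980300e-04 -2.24382660e-03 -9.99997463e-01]] 0.9980389862455952 [0.50260103 1.67557075 0.57112983] 0.0187
top [[0.028, 0.994, -0.102, 0.427], [-1.0, 0.029, 0.0, 0.209], [0.003, 0.102, 0.995, 0.988], [0.0, 0.0, 0.0, 1.0]] [[373.9, 0.0, 315.1], [0.0, 373.9, 197.2], [0.0, 0.0, 1.0]]
top plug_center [0.5991 0.3203 0.0298] 0.66 [273. 167.]
top plug_center [0.4374 0.1945 0.0262] 0.62 [320. 231.]
top plug_center [0.4608 0.2992 0.0307] 0.46 [279. 221.]
top big_plug_center [0.5764 0.2333 0.0307] 0.89 [306. 177.]
top riser_foot [ 0.5384 -0.0727 -0.0024] 0.78 [421. 196.]
top riser_clamp [ 0.5399 -0.0723  0.0631] 0.71 [428. 193.]
top washer [ 0.5337 -0.0715 -0.0022] 0.82 [420. 198.]
top flask_center [0.6226 0.4755 0.0657] 0.62 [210. 154.]
top flask_center [4.215e-01 5.015e-01 1.000e-04] 0.46 [202. 234.]
top box cam_left [ 0.5144 -0.1309  0.1491] 0.67 [465. 201.]
top box cam_left [ 0.5517 -0.0167  0.1431] 0.65 [414. 183.]
top box cam_right [ 0.5166 -0
[... 820 characters left out ...]
386 -0.0698  0.0637] 0.63 [428. 298.]
side riser_clamp [0.6224 0.4798 0.0644] 0.49 [284. 157.]
side washer [ 0.5369 -0.0713 -0.0008] 0.78 [423. 323.]
side flask_center [0.6267 0.4801 0.0644] 0.62 [285. 157.]
side box cam_left [0.5241 0.3956 0.0307] 0.5 [271. 196.]
side box cam_left [ 0.5507 -0.0206  0.1478] 0.48 [417. 244.]
side box cam_right [ 0.5218 -0.1238  0.1485] 0.63 [458. 288.]
side box cam_right [ 0.4959 -0.2511  0.1998] 0.38 [541. 332.]
side box plug_center [0.4301 0.1843 0.0416] 0.91 [291. 256.]
side box plug_center [0.4508 0.2873 0.0414] 0.77 [271. 226.]
side box plug_center [0.6004 0.3095 0.0367] 0.76 [318. 198.]
side box plug_center [ 0.497  -0.2544  0.2005] 0.44 [544. 333.]
1.0
```

View pics/top0.png

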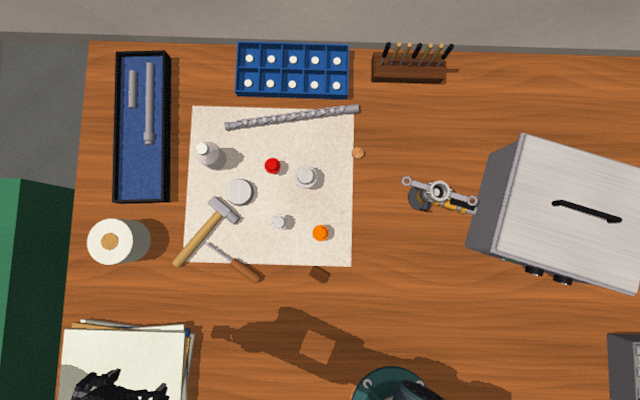

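View pics/side0.png

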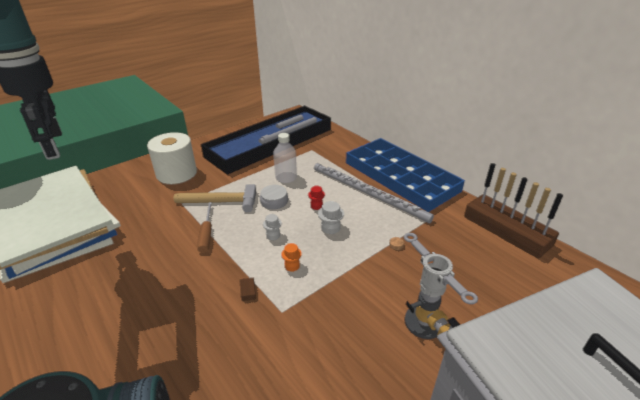

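The top view shows small plugs at (273,167) red, (320,231) orange and (279,221) bare aluminium, plus the larger bare plug at (306,177). The bare small one at (279,221), or (272,227) in the side view, fits the description. The coupling is at (438,191) top and (436,266) side, with its arms out. I'll confirm with one enlarged crop.

```bash
python3 - <<'E'
import cv2,numpy as np
t=cv2.imread("pics/top0.png");s=cv2.imread("pics/side0.png")
def c(i,u,v,w,h,W,H): return cv2.resize(i[v:v+h,u:u+w],(W,H),interpolation=cv2.INTER_CUBIC)
a=np.hstack([c(t,260,150,80,60*100//80,400,300)[:, :400] if 0 else c(t,260,160,80,60+20,300,300),c(t,395,165,100,60,500,300)])
b=np.hstack([c(s,255,180,80,80,300,300),c(s,395,225,100,60,500,300)])
cv2.imwrite("pics/crop1.png",np.vstack([a,b]))
E
```

```text
(no output)
```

View pics/crop1.png

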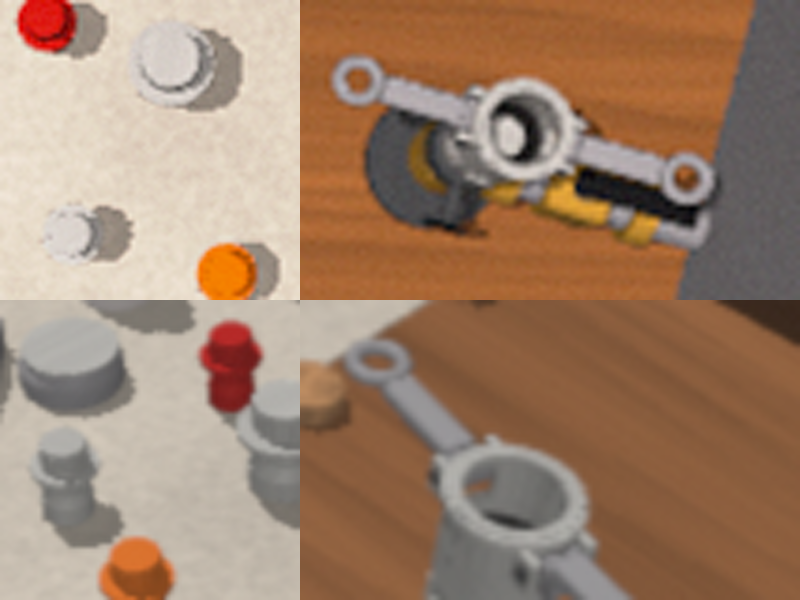

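The crop confirms it. The bare small plug has its head centre at about (278,222) in the top view and (272,218) in the side view, and only the larger plug shares its colour. The coupling rim centre is at (440,191) top and (437.5,264) side, with the cam rings at (406,181) and (472,201) in the top view. Now I'll triangulate.

```bash
cat >> h.py <<'E'
def tri(c1,p1,c2,p2):
    (o1,d1),(o2,d2)=ray(c1,*p1),ray(c2,*p2)
    d1=d1/np.linalg.norm(d1);d2=d2/np.linalg.norm(d2)
    k=np.linalg.lstsq(np.c_[d1,-d2],o2-o1,rcond=None)[0]
    a,b=o1+k[0]*d1,o2+k[1]*d2
    return (a+b)/2,np.linalg.norm(a-b)
E
python3 - <<'E'
from h import *
t=manip.read_camera("top");s=manip.read_camera("side")
for n,a,b in(("rim",(440.1,190.9),(437.5,264)),("ringL",(406.3,181.1),(410.5,237.3)),("head",(278.0,222),(271.8,217.8))):
    print(n,tri(t,a,s,b))
print(atz(t,278,222,.055),atz(s,271.8,217.8,.055))
for z in(.144,.155,.165,.174): print(z,atz(t,440.1,190.9,z),atz(s,437.5,264,z))
L=atz(t,406.3,181.1,.165);R=atz(t,472.3,200.7,.165);d=L-R;print(L,R,(L+R)/2,np.degrees(np.arctan2(d[1],d[0])),np.linalg.norm(d[:2]))
E
```

```text
rim (array([ 0.53510736, -0.07373722,  0.15215945]), np.float64(0.002172720953804939))
ringL (array([0.55671525, 0.00057844, 0.14570713]), np.float64(0.0034440250868561745))
head (array([0.45879825, 0.29786938, 0.05501944]), np.float64(0.003911287058716752))
[0.45713865 0.29890577 0.055     ] [0.46044335 0.29681129 0.055     ]
0.144 [ 0.53536132 -0.07566468  0.144     ] [ 0.54376651 -0.0700504   0.144     ]
0.155 [ 0.53394523 -0.07196043  0.155     ] [ 0.53352896 -0.07574058  0.155     ]
0.165 [ 0.53265787 -0.06859294  0.165     ] [ 0.5242221  -0.08091347  0.165     ]
0.174 [ 0.53149925 -0.06556219  0.174     ] [ 0.51584593 -0.08556907  0.174     ]
[0.55245911 0.00653257 0.165     ] [ 0.51284907 -0.13981519  0.165     ] [ 0.53265409 -0.06664131  0.165     ] 74.8553458137832 0.15161339243863317
```

>>> {"method": "move_arm", "body": {"moves": [{"x": -15,"y": -6,"gripper": 1},{"x": -31,"y": -12,"gripper": 1},{"x": -32,"y": -12.5,"gripper": 1},{"x": -32,"y": -12.5,"gripper": 1},{"x": -32,"y": -12.5,"gripper": 1},{"x": -32,"y": -12.5,"gripper": 1},{"x": -32,"y": -12.5,"gripper": 1},{"x": -32,"y": -12.5,"gripper": 1},{"x": -32,"y": -12.5,"gripper": 1},{"x": -32,"y": -12.5,"gripper": 1},{"x": -32,"y": -12.5,"gripper": 1},{"x": -32,"y": -12,"gripper": 1},{"gripper": 0.3},{"gripper": 0.3}]}}

```text
invalid input at $.moves[0]: expected keys x, y, z, twist, gripper
```

>>> {"method": "move_arm", "body": {"moves": [{"x": -15,"y": -6,"z": 0,"twist": 0,"gripper": 1},{"x": -31,"y": -12,"z": 0,"twist": 0,"gripper": 1},{"x": -32,"y": -12.5,"z": 0,"twist": 0,"gripper": 1},{"x": -32,"y": -12.5,"z": 0,"twist": 0,"gripper": 1},{"x": -32,"y": -12.5,"z": 0,"twist": 0,"gripper": 1},{"x": -32,"y": -12.5,"z": 0,"twist": 0,"gripper": 1},{"x": -32,"y": -12.5,"z": 0,"twist": 0,"gripper": 1},{"x": -32,"y": -12.5,"z": 0,"twist": 0,"gripper": 1},{"x": -32,"y": -12.5,"z": 0,"twist": 0,"gripper": 1},{"x": -32,"y": -12.5,"z": 0,"twist": 0,"gripper": 1},{"x": -32,"y": -12.5,"z": 0,"twist": 0,"gripper": 1},{"x": -32,"y": -12,"z": 0,"twist": 0,"gripper": 0.3},{"x": 0,"y": 0,"z": 0,"twist": 0,"gripper": 0.3},{"x": 0,"y": 0,"z": 0,"twist": 0,"gripper": 0.3},{"x": 0,"y": 0,"z": 0,"twist": 0,"gripper": 0.3}]}}

```text
time: 2.35
eef_pos: [0.4591, 0.2985, 0.2312]
orientation: [[-0.966, 0.26, -0.001], [0.26, 0.966, 0.0], [0.001, 0.0, -1.0]]
force: [-1.2, -0.0, 0.6]
finger_gap: 0.652
grip_force: 0.0
```

>>> {"method": "move_arm", "body": {"moves": [{"x": 0,"y": 0,"z": 20,"twist": 0,"gripper": 0.3},{"x": 0,"y": 0,"z": 30,"twist": 0,"gripper": 0.3},{"x": 0,"y": 0,"z": 35,"twist": 0,"gripper": 0.3},{"x": 0,"y": 0,"z": 35,"twist": 0,"gripper": 0.3},{"x": 0,"y": 0,"z": 30,"twist": 0,"gripper": 0.3},{"x": 0,"y": 0,"z": 25,"twist": 0,"gripper": 0.3},{"x": 0,"y": 0,"z": 12,"twist": 0,"gripper": 0.3},{"x": 0,"y": 0,"z": 0,"twist": 0,"gripper": 0.3},{"x": 0,"y": 0,"z": 0,"twist": 0,"gripper": 0.3}]}}

```text
time: 3.1
eef_pos: [0.4589, 0.2993, 0.0448]
orientation: [[-0.966, 0.258, 0.0], [0.258, 0.966, 0.0], [-0.0, 0.0, -1.0]]
force: [1.5, 0.7, 0.5]
finger_gap: 0.648
grip_force: 0.0
```

```bash
python3 - <<'E'
from h import *
im=[]
s=manip.read_state();print(s["eef_pos"],s["force"])
for n,(u,v) in(("top",(278,222)),("side",(272,222))):
    c=manip.read_camera(n);print(n,proj(c,s["eef_pos"]))
    im.append(cv2.resize(c["img"][v-40:v+40,u-40:u+40,::-1],(400,400),interpolation=cv2.INTER_CUBIC))
cv2.imwrite("pics/g1.png",np.hstack(im))
E
```

```text
[0.45892801 0.29927754 0.04483297] [1.52284636 0.65623831 0.51628075]
top [278.2649662  221.42758964]
side [270.93527587 221.1100408 ]
```

View pics/g1.png

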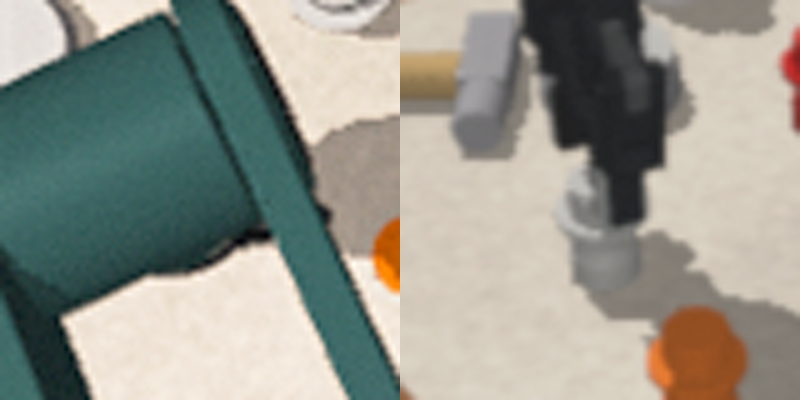

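The side view shows the fingers straddling the small plug's head at (272,220) with the tips above the flange. I'll go a little lower, then grip.

>>> {"method": "move_arm", "body": {"moves": [{"x": 0,"y": 0,"z": 4,"twist": 0,"gripper": 0.3},{"x": 0,"y": 0,"z": 0,"twist": 0,"gripper": 0},{"x": 0,"y": 0,"z": 0,"twist": 0,"gripper": -0.3},{"x": 0,"y": 0,"z": 0,"twist": 0,"gripper": -1},{"x": 0,"y": 0,"z": 0,"twist": 0,"gripper": -1},{"x": 0,"y": 0,"z": 0,"twist": 0,"gripper": -1},{"x": 0,"y": 0,"z": 0,"twist": 0,"gripper": -1},{"x": 0,"y": 0,"z": 0,"twist": 0,"gripper": -1}]}}

```text
time: 3.87
eef_pos: [0.4599, 0.2986, 0.0414]
orientation: [[-0.966, 0.26, 0.002], [0.26, 0.966, 0.001], [-0.001, 0.001, -1.0]]
force: [-0.5, -1.3, 5.7]
finger_gap: 0.297
grip_force: 59.0
```

>>> {"method": "move_arm", "body": {"moves": [{"x": 0,"y": 0,"z": -10,"twist": 0,"gripper": -1},{"x": 0,"y": 0,"z": -25,"twist": 0,"gripper": -1},{"x": 0,"y": 0,"z": -35,"twist": 0,"gripper": -1},{"x": 0,"y": 0,"z": -35,"twist": 0,"gripper": -1},{"x": 0,"y": 0,"z": -35,"twist": 0,"gripper": -1},{"x": -8,"y": -16,"z": -30,"twist": 0,"gripper": -1},{"x": -14,"y": -28,"z": -20,"twist": 0,"gripper": -1},{"x": -16,"y": -32,"z": 0,"twist": 0,"gripper": -1},{"x": -16,"y": -32,"z": 0,"twist": 0,"gripper": -1},{"x": -16,"y": -32,"z": 0,"twist": 0,"gripper": -1},{"x": -16,"y": -32,"z": 0,"twist": 0,"gripper": -1},{"x": -16,"y": -32,"z": 0,"twist": 0,"gripper": -1},{"x": -16,"y": -32,"z": 0,"twist": 0,"gripper": -1},{"x": -16,"y": -32,"z": 0,"twist": 0,"gripper": -1},{"x": -16,"y": -32,"z": 0,"twist": 0,"gripper": -1},{"x": -14,"y": -26,"z": 0,"twist": 0,"gripper": -1},{"x": -6.5,"y": -12.5,"z": 0,"twist": 0,"gripper": -1},{"x": 0,"y": 0,"z": 0,"twist": 0,"gripper": -1},{"x": 0,"y": 0,"z": 0,"twist": 0,"gripper": -1}]}}

```text
time: 5.45
eef_pos: [0.5357, -0.0726, 0.2298]
orientation: [[-0.965, 0.261, -0.001], [0.261, 0.965, 0.002], [0.002, 0.001, -1.0]]
force: [0.6, 1.2, -1.0]
finger_gap: 0.298
grip_force: 59.2
```

```bash
python3 - <<'E'
from h import *
im=[]
s=manip.read_state();print(s["time"],s["eef_pos"],s["force"],s["finger_gap"])
for n,(u,v) in(("top",(440,195)),("side",(440,250))):
    c=manip.read_camera(n);print(n,proj(c,s["eef_pos"]))
    cv2.imwrite(f"pics/h_{n}.png",c["img"][:,:,::-1])
    im.append(cv2.resize(c["img"][v-50:v+50,u-40:u+40,::-1],(400,500),interpolation=cv2.INTER_CUBIC))
cv2.imwrite("pics/g2.png",np.hstack(im))
E
```

```text
5.45 [ 0.5357246  -0.07263895  0.22977232] [ 0.61495834  1.197754   -0.97057009] 0.2980800402280069
top [452.68840509 185.73194218]
side [445.04353311 226.35472131]
```

View pics/g2.png

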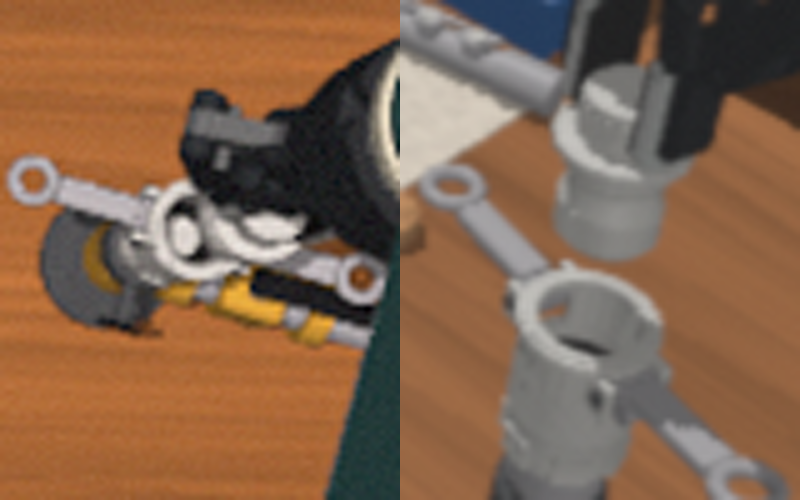

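```bash
python3 - <<'E'
from h import *
c=manip.read_camera("side");t=manip.read_camera("top")
x,y=.5357,-.0726
for z in(.1915,.203,.226,.243): print(z,proj(c,(x,y,z)),proj(t,(x,y,z)))
J=np.array([proj(c,(x+.001,y,.152))-proj(c,(x,y,.152)),proj(c,(x,y+.001,.152))-proj(c,(x,y,.152)),proj(c,(x,y,.153))-proj(c,(x,y,.152))]);print("px/mm",J)
J=np.array([proj(t,(x+.001,y,.152))-proj(t,(x,y,.152)),proj(t,(x,y+.001,.152))-proj(t,(x,y,.152)),proj(t,(x,y,.153))-proj(t,(x,y,.152))]);print("px/mm",J)
for z in(.150,.152,.154): print(z,proj(c,(x,y,z)),proj(t,(x,y,z)))
E
```

```text
0.1915 [440.64459589 245.3668151 ] [446.09501575 188.09158056]
0.203 [441.92386827 239.79583361] [448.00410658 187.40969222]
0.226 [444.56709687 228.28508907] [451.99258594 185.98508869]
0.243 [446.59700348 219.44524202] [455.09646607 184.87644596]
px/mm [[ 0.39312849 -0.28584021]
 [-0.50515755 -0.3455746 ]
 [ 0.1024946  -0.446344  ]]
px/mm [[-0.00246238 -0.44013547]
 [-0.44325023 -0.01266413]
 [ 0.14892236 -0.05319203]]
0.15 [436.24687403 264.51803528] [439.63550465 190.39878627]
0.152 [436.45131335 263.62774196] [439.93229754 190.2927779 ]
0.154 [436.65648652 262.73425288] [440.23049452 190.18626802]
```

```bash
python3 - <<'E'
from h import *
from scipy.ndimage import map_coordinates
from scipy.optimize import minimize
cam={n:manip.read_camera(n) for n in("top","side")}
G={n:cv2.GaussianBlur(cv2.imread(f"pics/{n}0.png",0).astype(float),(0,0),.7) for n in cam}
th=np.linspace(0,2*np.pi,180,endpoint=False)
def circ(n,p,r,dz=0): return np.array([proj(cam[n],(p[0]+r*np.cos(a),p[1]+r*np.sin(a),p[2]+dz)) for a in th])
def samp(n,p,r):
    q=circ(n,p,r);return map_coordinates(G[n],[q[:,1],q[:,0]],order=1).mean()
def score(n,p): return samp(n,p,.0175)+samp(n,p,.0195)-samp(n,p,.0155)-samp(n,p,.0228)
best={}
p0=np.array([.5355,-.0735,.152])
def f(v,ns): return -sum(score(n,p0+np.array(v)/1000) for n in ns)
for ns in(("top",),("side",),("top","side")):
    for z in((-4,0,4) if len(ns)==1 else (None,)):
        if z is None: r=minimize(f,[0,0,0],args=(ns,),method="Nelder-Mead",options=dict(initial_simplex=[[0,0,0],[3,0,0],[0,3,0],[0,0,4]],xatol=.05)); v=r.x
        else:
            r=minimize(lambda w:f([w[0],w[1],z],ns),[0,0],method="Nelder-Mead",options=dict(initial_simplex=[[0,0],[4,0],[0,4]],xatol=.05)); v=np.r_[r.x,z]
        print(ns,np.round(p0*1000+v,1),round(-r.fun,1))
p=p0+v/1000
im=[]
for n,(u0,v0) in(("top",(415,165)),("side",(412,240))):
    k=8;g=cv2.resize(cv2.imread(f"pics/{n}0.png")[v0:v0+50,u0:u0+50],None,fx=k,fy=k,interpolation=cv2.INTER_CUBIC)
    for r,col in((.0168,(0,0,255)),(.021,(0,200,0))):
        q=((circ(n,p,r)-[u0,v0]+.5)*k).astype(int);cv2.polylines(g,[q],True,col,1)
    im.append(g)
cv2.imwrite("pics/rim.png",np.hstack(im))
E
```

```text
('top',) [535.9 -72.9 148. ] 57.3
('top',) [535.4 -71.6 152. ] 59.4
('top',) [535.  -70.3 156. ] 61.3
('side',) [541.9 -70.9 148. ] 44.2
('side',) [538.1 -72.9 152. ] 46.6
('side',) [534.4 -74.9 156. ] 48.7
('top', 'side') [536.1 -72.1 152.8] 94.3
```

View pics/rim.png

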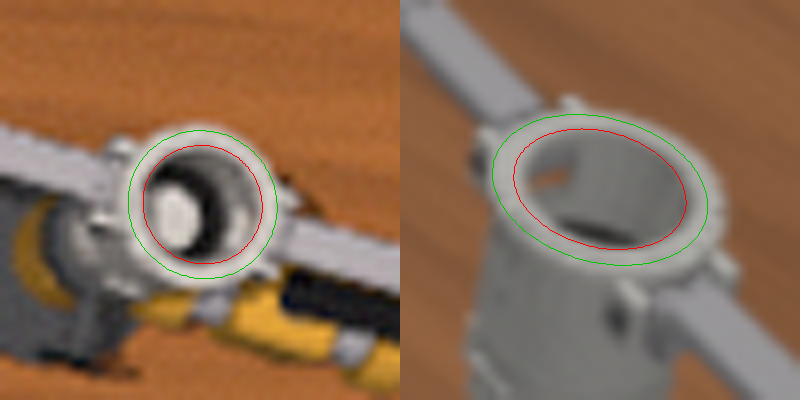

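The overlay fits within about 1 px in both views: rim centre near (0.5365, -0.0725), z about 0.153. I'll descend, slowing near contact.

>>> {"method": "move_arm", "body": {"moves": [{"x": -1.2,"y": 0,"z": 10,"twist": 0,"gripper": -1},{"x": 0,"y": 0,"z": 10,"twist": 0,"gripper": -1},{"x": 0,"y": 0,"z": 6,"twist": 0,"gripper": -1},{"x": 0,"y": 0,"z": 3,"twist": 0,"gripper": -1},{"x": 0,"y": 0,"z": 3,"twist": 0,"gripper": -1},{"x": 0,"y": 0,"z": 3,"twist": 0,"gripper": -1},{"x": 0,"y": 0,"z": 2,"twist": 0,"gripper": -1},{"x": 0,"y": 0,"z": 0,"twist": 0,"gripper": -1}]}}

```text
time: 6.42
eef_pos: [0.537, -0.0731, 0.1929]
orientation: [[-0.966, 0.26, -0.0], [0.26, 0.966, 0.0], [0.001, 0.0, -1.0]]
force: [0.7, 0.8, -1.3]
finger_gap: 0.295
grip_force: 59.2
```

>>> {"method": "move_arm", "body": {"moves": [{"x": 0,"y": 0,"z": 1.5,"twist": 0,"gripper": -1},{"x": 0,"y": 0,"z": 1.5,"twist": 0,"gripper": -1},{"x": 0,"y": 0,"z": 1.5,"twist": 0,"gripper": -1},{"x": 0,"y": 0,"z": 1.5,"twist": 0,"gripper": -1},{"x": 0,"y": 0,"z": 0,"twist": 0,"gripper": -1}]}}

```text
time: 6.83
eef_pos: [0.5374, -0.0729, 0.1873]
orientation: [[-0.966, 0.26, 0.001], [0.26, 0.966, 0.0], [-0.001, 0.001, -1.0]]
force: [0.9, 0.0, -0.6]
finger_gap: 0.298
grip_force: 59.3
```

>>> {"method": "move_arm", "body": {"moves": [{"x": 0,"y": 0,"z": 1.5,"twist": 0,"gripper": -1},{"x": 0,"y": 0,"z": 1.5,"twist": 0,"gripper": -1},{"x": 0,"y": 0,"z": 1.5,"twist": 0,"gripper": -1},{"x": 0,"y": 0,"z": 1.5,"twist": 0,"gripper": -1},{"x": 0,"y": 0,"z": 1.5,"twist": 0,"gripper": -1},{"x": 0,"y": 0,"z": 1.5,"twist": 0,"gripper": -1},{"x": 0,"y": 0,"z": 0,"twist": 0,"gripper": -1}]}}

```text
time: 7.42
eef_pos: [0.5372, -0.0728, 0.178]
orientation: [[-0.966, 0.26, 0.0], [0.26, 0.966, 0.001], [0.0, 0.001, -1.0]]
force: [1.3, 1.2, -1.4]
finger_gap: 0.293
grip_force: 59.3
```

>>> {"method": "move_arm", "body": {"moves": [{"x": 0,"y": 0,"z": 1.5,"twist": 0,"gripper": -1},{"x": 0,"y": 0,"z": 1.5,"twist": 0,"gripper": -1},{"x": 0,"y": 0,"z": 1.5,"twist": 0,"gripper": -1},{"x": 0,"y": 0,"z": 1.5,"twist": 0,"gripper": -1},{"x": 0,"y": 0,"z": 1,"twist": 0,"gripper": -1},{"x": 0,"y": 0,"z": 1,"twist": 0,"gripper": -1},{"x": 0,"y": 0,"z": 0,"twist": 0,"gripper": -1}]}}

```text
time: 8.0
eef_pos: [0.5372, -0.0729, 0.1701]
orientation: [[-0.966, 0.26, 0.0], [0.26, 0.966, 0.0], [0.0, 0.0, -1.0]]
force: [2.4, 2.1, -0.7]
finger_gap: 0.301
grip_force: 59.3
```

>>> {"method": "move_arm", "body": {"moves": [{"x": -0.2,"y": 0.3,"z": 1,"twist": 0,"gripper": -1},{"x": 0,"y": 0,"z": 1,"twist": 0,"gripper": -1},{"x": 0,"y": 0,"z": 1,"twist": 0,"gripper": -1},{"x": 0,"y": 0,"z": 0,"twist": 0,"gripper": -1}]}}

```text
time: 8.33
eef_pos: [0.5373, -0.0729, 0.167]
orientation: [[-0.966, 0.26, -0.0], [0.26, 0.966, 0.0], [0.0, -0.0, -1.0]]
force: [0.9, 1.9, -1.3]
finger_gap: 0.297
grip_force: 59.3
```

>>> {"method": "move_arm", "body": {"moves": [{"x": 0,"y": 0,"z": 1,"twist": 0,"gripper": -1},{"x": 0,"y": 0,"z": 1,"twist": 0,"gripper": -1},{"x": 0,"y": 0,"z": 0,"twist": 0,"gripper": -1}]}}

```text
time: 8.58
eef_pos: [0.5375, -0.0729, 0.1656]
orientation: [[-0.966, 0.26, 0.0], [0.26, 0.966, -0.0], [-0.0, -0.0, -1.0]]
force: [0.5, 1.1, 0.2]
finger_gap: 0.298
grip_force: 59.4
```

>>> {"method": "move_arm", "body": {"moves": [{"x": 0,"y": 0,"z": 1,"twist": 0,"gripper": -1},{"x": 0,"y": 0,"z": 1,"twist": 0,"gripper": -1},{"x": 0,"y": 0,"z": 0,"twist": 0,"gripper": -1}]}}

```text
time: 8.83
eef_pos: [0.5378, -0.073, 0.1646]
orientation: [[-0.966, 0.26, 0.002], [0.26, 0.966, -0.001], [-0.002, -0.0, -1.0]]
force: [1.2, 1.2, 4.9]
finger_gap: 0.298
grip_force: 59.9
```

>>> {"method": "move_arm", "body": {"moves": [{"x": 0,"y": 0,"z": 1,"twist": 0,"gripper": -1},{"x": 0,"y": 0,"z": 1,"twist": 0,"gripper": -1},{"x": 0,"y": 0,"z": 1,"twist": 0,"gripper": -1},{"x": 0,"y": 0,"z": 0,"twist": 0,"gripper": -1}]}}

```text
time: 9.17
eef_pos: [0.5378, -0.073, 0.1617]
orientation: [[-0.966, 0.26, 0.002], [0.26, 0.966, -0.001], [-0.002, -0.0, -1.0]]
force: [0.1, 2.1, 5.5]
finger_gap: 0.299
grip_force: 59.9
```

>>> {"method": "move_arm", "body": {"moves": [{"x": 0,"y": 0,"z": 1,"twist": 0,"gripper": -1},{"x": 0,"y": 0,"z": 1,"twist": 0,"gripper": -1},{"x": 0,"y": 0,"z": 0.7,"twist": 0,"gripper": -1},{"x": 0,"y": 0,"z": 0,"twist": 0,"gripper": -1}]}}

```text
time: 9.5
eef_pos: [0.5378, -0.073, 0.159]
orientation: [[-0.966, 0.26, 0.002], [0.26, 0.966, -0.001], [-0.002, -0.0, -1.0]]
force: [-0.4, 0.9, 6.0]
finger_gap: 0.298
grip_force: 59.9
```

>>> {"method": "move_arm", "body": {"moves": [{"x": 0,"y": 0,"z": 0.6,"twist": 0,"gripper": -1},{"x": 0,"y": 0,"z": 0.6,"twist": 0,"gripper": -1},{"x": 0,"y": 0,"z": 0,"twist": 0,"gripper": -1}]}}

```text
time: 9.75
eef_pos: [0.538, -0.0731, 0.1588]
orientation: [[-0.966, 0.26, 0.003], [0.26, 0.966, -0.001], [-0.003, -0.0, -1.0]]
force: [-1.5, 1.3, 8.5]
finger_gap: 0.299
grip_force: 60.2
```

>>> {"method": "move_arm", "body": {"moves": [{"x": 0,"y": 0,"z": 0.7,"twist": 0,"gripper": -1},{"x": 0,"y": 0,"z": 0.6,"twist": 0,"gripper": -1},{"x": 0,"y": 0,"z": 0,"twist": 0,"gripper": -1}]}}

```text
time: 10.0
eef_pos: [0.5382, -0.0732, 0.1588]
orientation: [[-0.966, 0.26, 0.004], [0.26, 0.966, -0.001], [-0.004, -0.0, -1.0]]
force: [-2.4, 2.3, 12.1]
finger_gap: 0.295
grip_force: 60.6
```

>>> {"method": "move_arm", "body": {"moves": [{"x": 0,"y": 0,"z": 0.7,"twist": 0,"gripper": -1},{"x": 0,"y": 0,"z": 0.6,"twist": 0,"gripper": -1},{"x": 0,"y": 0,"z": 0,"twist": 0,"gripper": -1}]}}

```text
time: 10.25
eef_pos: [0.5385, -0.0733, 0.1587]
orientation: [[-0.966, 0.26, 0.005], [0.26, 0.966, -0.002], [-0.006, -0.0, -1.0]]
force: [-4.3, 1.6, 17.2]
finger_gap: 0.301
grip_force: 61.0
```

```bash
python3 - <<'E'
from h import *
c=manip.read_camera("side");s=manip.read_state();print(s["eef_pos"],s["force"])
cv2.imwrite("pics/home.png",cv2.resize(c["img"][205:305,380:500,::-1],(720,600),interpolation=cv2.INTER_CUBIC))
E
```

```text
[ 0.53844851 -0.07328438  0.15872765] [-3.89837159  1.90466356 15.31531193]
```

View pics/home.png

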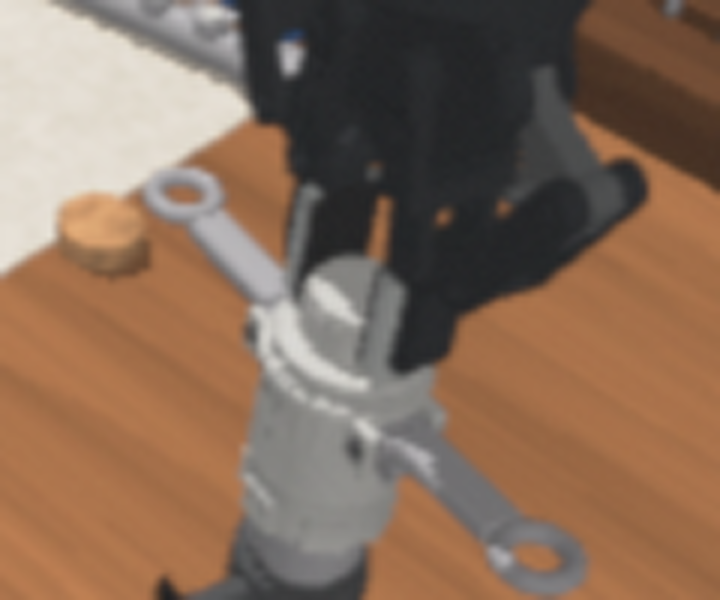

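The side view shows the plug upright in the cup with its flange just above the rim, near (365,370) in the crop. The z reading stopped changing while force rose from 8.5 to about 17 N, so it is home. I'll relax the push, release and rise.

>>> {"method": "move_arm", "body": {"moves": [{"x": 0,"y": 0,"z": -1.5,"twist": 0,"gripper": -1},{"x": 0,"y": 0,"z": -1.5,"twist": 0,"gripper": -1},{"x": 0,"y": 0,"z": 0,"twist": 0,"gripper": -1},{"x": 0,"y": 0,"z": 0,"twist": 0,"gripper": 0.15},{"x": 0,"y": 0,"z": 0,"twist": 0,"gripper": 0.15},{"x": 0,"y": 0,"z": 0,"twist": 0,"gripper": 0.15},{"x": 0,"y": 0,"z": 0,"twist": 0,"gripper": 0.15},{"x": 0,"y": 0,"z": -5,"twist": 0,"gripper": 0.15},{"x": 0,"y": 0,"z": -10,"twist": 0,"gripper": 0.15},{"x": 0,"y": 0,"z": -10,"twist": 0,"gripper": 1},{"x": 0,"y": 0,"z": 0,"twist": 0,"gripper": 1},{"x": 0,"y": 0,"z": 0,"twist": 0,"gripper": 1},{"x": 0,"y": 0,"z": 0,"twist": 0,"gripper": 1}]}}

```text
time: 11.38
eef_pos: [0.5376, -0.0728, 0.1822]
orientation: [[-0.966, 0.26, 0.001], [0.26, 0.966, -0.0], [-0.001, 0.0, -1.0]]
force: [-0.1, 1.1, 0.3]
finger_gap: 1.001
grip_force: 0.0
```

```bash
python3 - <<'E'
from h import *
c=manip.read_camera("side");s=manip.read_state();print(s["eef_pos"],s["force"])
cv2.imwrite("pics/rel.png",cv2.resize(c["img"][205:305,380:500,::-1],(720,600),interpolation=cv2.INTER_CUBIC))
E
```

```text
[ 0.53735258 -0.07276968  0.18174551] [ 0.26203206 -0.47783272  0.10475788]
```

View pics/rel.png

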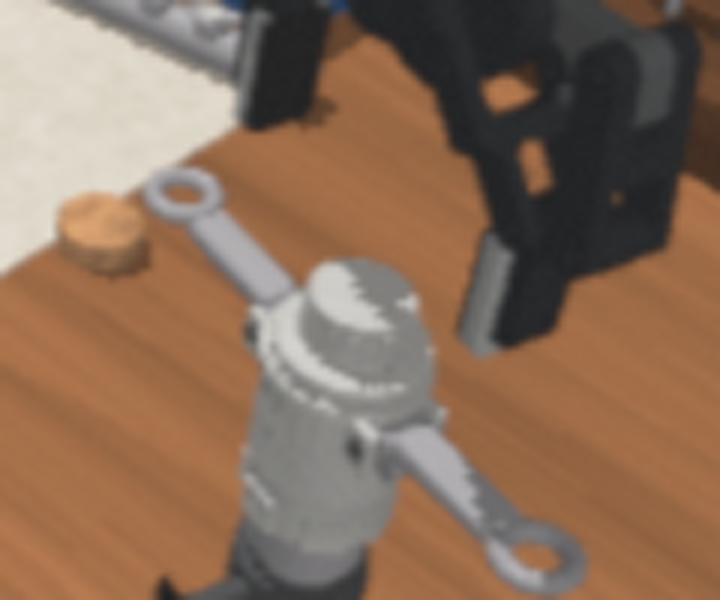

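>>> {"method": "move_arm", "body": {"moves": [{"x": 0,"y": 0,"z": 8,"twist": 0,"gripper": 1},{"x": 0,"y": 0,"z": 10,"twist": 0,"gripper": 1},{"x": 0,"y": 0,"z": 8,"twist": 0,"gripper": 1},{"x": 0,"y": 0,"z": 4,"twist": 0,"gripper": 1},{"x": 0,"y": 0,"z": 2.5,"twist": 0,"gripper": 1},{"x": 0,"y": 0,"z": 2.5,"twist": 0,"gripper": 1},{"x": 0,"y": 0,"z": 2.5,"twist": 0,"gripper": 1}]}}

```text
time: 12.02
eef_pos: [0.5375, -0.0728, 0.1441]
orientation: [[-0.966, 0.26, 0.0], [0.26, 0.966, 0.0], [-0.0, 0.0, -1.0]]
force: [0.4, -0.0, -0.0]
finger_gap: 1.005
grip_force: 0.0
```

>>> {"method": "move_arm", "body": {"moves": [{"x": 0,"y": 0,"z": 2.5,"twist": 0,"gripper": 1},{"x": 0,"y": 0,"z": 2.5,"twist": 0,"gripper": 1},{"x": 0,"y": 0,"z": 2.5,"twist": 0,"gripper": 1},{"x": 0,"y": 0,"z": 2.5,"twist": 0,"gripper": 1}]}}

```text
time: 12.35
eef_pos: [0.5376, -0.0732, 0.1348]
orientation: [[-0.966, 0.26, 0.001], [0.26, 0.966, -0.001], [-0.001, -0.001, -1.0]]
force: [-1.8, -0.3, 5.2]
finger_gap: 0.999
grip_force: 2.2
```

Both arms are moving at about 5 N. I'll continue.

>>> {"method": "move_arm", "body": {"moves": [{"x": 0,"y": 0,"z": 2,"twist": 0,"gripper": 1},{"x": 0,"y": 0,"z": 2,"twist": 0,"gripper": 1},{"x": 0,"y": 0,"z": 2,"twist": 0,"gripper": 1},{"x": 0,"y": 0,"z": 2,"twist": 0,"gripper": 1}]}}

```text
time: 12.68
eef_pos: [0.5379, -0.0732, 0.1293]
orientation: [[-0.966, 0.26, 0.003], [0.26, 0.966, -0.001], [-0.003, -0.0, -1.0]]
force: [-5.1, 1.4, 11.4]
finger_gap: 0.999
grip_force: 6.7
```

>>> {"method": "move_arm", "body": {"moves": [{"x": 0,"y": 0,"z": 2,"twist": 0,"gripper": 1},{"x": 0,"y": 0,"z": 2,"twist": 0,"gripper": 1},{"x": 0,"y": 0,"z": 2,"twist": 0,"gripper": 1},{"x": 0,"y": 0,"z": 2,"twist": 0,"gripper": 1}]}}

```text
time: 13.02
eef_pos: [0.5384, -0.073, 0.1213]
orientation: [[-0.966, 0.26, 0.004], [0.26, 0.966, -0.001], [-0.004, 0.0, -1.0]]
force: [-2.8, 0.8, 10.5]
finger_gap: 1.001
grip_force: 4.5
```

>>> {"method": "move_arm", "body": {"moves": [{"x": 0,"y": 0,"z": 2,"twist": 0,"gripper": 1},{"x": 0,"y": 0,"z": 2,"twist": 0,"gripper": 1},{"x": 0,"y": 0,"z": 2,"twist": 0,"gripper": 1},{"x": 0,"y": 0,"z": 2,"twist": 0,"gripper": 1}]}}

```text
time: 13.35
eef_pos: [0.5394, -0.0731, 0.1134]
orientation: [[-0.966, 0.26, 0.006], [0.26, 0.966, -0.001], [-0.006, 0.001, -1.0]]
force: [-0.5, -0.2, 8.8]
finger_gap: 0.999
grip_force: 3.7
```

>>> {"method": "move_arm", "body": {"moves": [{"x": 0,"y": 0,"z": 2,"twist": 0,"gripper": 1},{"x": 0,"y": 0,"z": 2,"twist": 0,"gripper": 1},{"x": 0,"y": 0,"z": 0,"twist": 0,"gripper": 0.92},{"x": 0,"y": 0,"z": 0,"twist": 0,"gripper": 0.84},{"x": 0,"y": 0,"z": 0,"twist": 0,"gripper": 0.76},{"x": 0,"y": 0,"z": 0,"twist": 0,"gripper": 0.76}]}}

```text
time: 13.85
eef_pos: [0.5394, -0.0732, 0.1087]
orientation: [[-0.966, 0.26, 0.006], [0.26, 0.966, -0.001], [-0.006, 0.0, -1.0]]
force: [0.7, -0.7, 5.8]
finger_gap: 0.884
grip_force: 3.0
```

>>> {"method": "move_arm", "body": {"moves": [{"x": 0,"y": 0,"z": 0,"twist": 0,"gripper": 0.69},{"x": 0,"y": 0,"z": 0,"twist": 0,"gripper": 0.62},{"x": 0,"y": 0,"z": 0,"twist": 0,"gripper": 0.55},{"x": 0,"y": 0,"z": 0,"twist": 0,"gripper": 0.5},{"x": 0,"y": 0,"z": 0,"twist": 0,"gripper": 0.5}]}}

```text
time: 14.27
eef_pos: [0.5391, -0.0732, 0.1082]
orientation: [[-0.966, 0.26, 0.005], [0.26, 0.966, -0.001], [-0.005, 0.0, -1.0]]
force: [1.7, -0.4, 3.8]
finger_gap: 0.755
grip_force: 2.9
```

>>> {"method": "move_arm", "body": {"moves": [{"x": 0,"y": 0,"z": 0,"twist": 0,"gripper": 0.46},{"x": 0,"y": 0,"z": 0,"twist": 0,"gripper": 0.42},{"x": 0,"y": 0,"z": 0,"twist": 0,"gripper": 0.38},{"x": 0,"y": 0,"z": 0,"twist": 0,"gripper": 0.35},{"x": 0,"y": 0,"z": 0,"twist": 0,"gripper": 0.35}]}}

```text
time: 14.68
eef_pos: [0.5382, -0.0732, 0.1073]
orientation: [[-0.966, 0.26, 0.002], [0.26, 0.966, -0.001], [-0.002, -0.0, -1.0]]
force: [1.2, -0.6, 6.5]
finger_gap: 0.682
grip_force: 28.8
```

>>> {"method": "move_arm", "body": {"moves": [{"x": 0,"y": 0,"z": 0,"twist": 0,"gripper": 0.32},{"x": 0,"y": 0,"z": 0,"twist": 0,"gripper": 0.32},{"x": 0,"y": 0,"z": 0,"twist": 0,"gripper": 0.32}]}}

```text
time: 14.93
eef_pos: [0.5382, -0.0732, 0.1075]
orientation: [[-0.966, 0.26, 0.002], [0.26, 0.966, -0.001], [-0.002, -0.0, -1.0]]
force: [0.5, -1.1, 7.6]
finger_gap: 0.67
grip_force: 55.4
```

>>> {"method": "move_arm", "body": {"moves": [{"x": 0,"y": 0,"z": 0,"twist": 0,"gripper": 0.6},{"x": 0,"y": 0,"z": 0,"twist": 0,"gripper": 0.95},{"x": 0,"y": 0,"z": 0,"twist": 0,"gripper": 0.95},{"x": 0,"y": 0,"z": -8,"twist": 0,"gripper": 0.95},{"x": 0,"y": 0,"z": -15,"twist": 0,"gripper": 0.95},{"x": 0,"y": 0,"z": -25,"twist": 0,"gripper": 0.95},{"x": 0,"y": 0,"z": -30,"twist": 0,"gripper": 0.95},{"x": 0,"y": 0,"z": -30,"twist": 0,"gripper": 0.95},{"x": 0,"y": 0,"z": -25,"twist": 0,"gripper": 0.95},{"x": 0,"y": 0,"z": -10,"twist": 0,"gripper": 0.95},{"x": 0,"y": 0,"z": 0,"twist": 0,"gripper": 0.95}]}}

```text
time: 15.85
eef_pos: [0.5387, -0.073, 0.2529]
orientation: [[-0.966, 0.26, 0.006], [0.26, 0.966, -0.001], [-0.006, 0.0, -1.0]]
force: [0.1, -0.3, -0.2]
finger_gap: 0.979
grip_force: 0.0
```

```bash
python3 - <<'E'
from h import *
c=manip.read_camera("side");t=manip.read_camera("top");s=manip.read_state();print(s["eef_pos"],s["force"])
a=cv2.resize(c["img"][230:320,390:490,::-1],(500,450),interpolation=cv2.INTER_CUBIC);b=cv2.resize(t["img"][150:240,400:460,::-1],(300,450),interpolation=cv2.INTER_CUBIC)
cv2.imwrite("pics/fin.png",np.hstack([a,b]))
E
```

```text
[ 0.53706232 -0.07268186  0.24818459] [-0.13673076  0.52086965 -0.37979854]
```

View pics/fin.png

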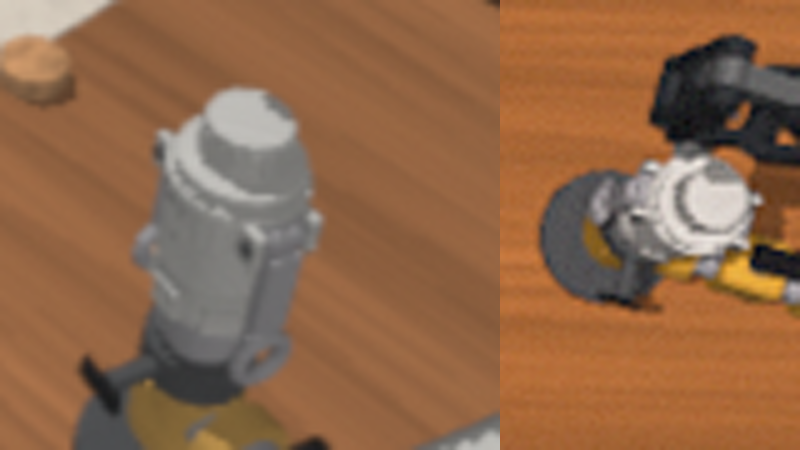

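```bash
python3 - <<'E'
from h import *
c=manip.read_camera("side");a=np.array([.5378,-.073]);d=np.array([.26,.966])
for b in(90,80,70):
  for s in(1,-1):
    r=np.radians(b);h=.0235+.057*np.cos(r)+.0025*np.sin(r);z=.1415-.057*np.sin(r)
    print(b,s,(proj(c,(*(a+s*h*d),z))-[390,230]+.5)*5)
E
```

```text
90 1 [161.74347278 257.83836045]
90 -1 [254.87371078 365.51454207]
80 1 [145.52083934 236.98271518]
80 -1 [274.17786723 385.57161879]
70 1 [130.85126101 213.84954795]
70 -1 [294.14076012 401.82081694]
```

The side view shows the plug seated at (250,125) and both arms hanging along the cup, with rings at (145,247) and (262,360), close to the locked positions. Both arms also held a 55 N squeeze at the locked width, so I'm handing in.

```bash
python3 -c "
from plant import manip
print(manip.read_state()['time'],manip.hand_in())"
```

```text
the job is handed in; nothing more can be done
16.0 None
```

I pressed the small aluminium plug fully home (about 17 N against the shoulder), swung both cam arms down against the coupling, let go, and handed the job in at 16 s; the final squeeze on the arms read about 55 N, close to their 60 N bending limit.

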